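Stack the turned crate on the loaded one

TASK

Take the loose empty crate, turn it end for end and stack it on the clipped-down crate of tubes, so that its nose foot is hooked under the keeper lip and its other feet rest on the rim lugs inside the other end: level, held up clear of the tubes, and let go. Set it down gently, never let it touch the tubes, and leave everything else where it is.

Things in the scene. Friction and masses are not known exactly. Their poses are not given: they have to be found in the camera images.
- crate_mid (a point): Loose empty crate, yellow plastic, 0.2-0.35 kg; the lower crate is the same moulding. Rim box outside 158 (x) x 60 (y), walls 3, from 48 to 90 above the underside, over a narrower tub 120 x 47, 0 to 48 above it. Grip the rim box across its 60 width, on its flat sides. Point: crate's middle, 45 above the underside; x along the length, nose foot at the -x end, fork feet at +x; z up (mm).
- nose (a point): Tip of the loose crate's nose foot: a tongue 19 wide, 8 thick, flush with the underside, sticking 14 out of the tub's bottom at the middle of the -x end. Point: middle of its tip, 74 from the crate's middle, 4 above the underside. Stacked, it lies on the lower crate's middle lug under the keeper lip (mm).
- fork (a point): Midway between the tips of the loose crate's two fork feet, 74 from the crate's middle, 4 above the underside. Each is 8.5 wide, 8 thick, sticks 14 out of the tub's bottom at the +x end and lies 15 to 23.5 either side of the middle. Stacked, they rest on the lower crate's corner lugs. Nose tip to fork tips: 148 (mm).
- base: Lower crate, same moulding, fixed to the bench by four clips 12 high, full of tubes. Origin: middle of its underside on the bench; x along its length to the keeper-lip end, z up. Inside its rim: 152 x 54. Put on the same way round, the upper crate's feet miss the lugs and it sinks in; end for end it stands level on the lugs, underside 74 above the bench, play 4 in length, 3.5 each side (mm).
- lug (a point): Middle of the top of the lower crate's middle lug, 70 from its middle at its +x end, 74 above the bench. The lug is a shelf 23 wide reaching in from the end wall (its inner face 76 from the crate's middle) to 64 (mm).
- lip (a point): Middle of the inner edge of the lower crate's keeper lip, over the middle lug: 69 from the crate's middle, 90 up; underside 88, top 92.5 above the bench, 23 wide. The slot between lug and lip is 14 high and 7 deep. It bars the nose foot going straight down; nose end dipped 10 to 20 degrees, the foot goes under it up to the end wall, then the fork end goes down inside the other end wall (mm).
- corner_lugs (a point): Midway between the tops of the lower crate's two corner lugs at its -x end, 70 from its middle, 74 above the bench. They lie 13 to 27 either side of the middle and reach in from the end wall (inner face 76 from the middle, rim 90 above the bench) to 64 (mm).
- tubes: Ten capped sample tubes standing in the lower crate, two rows of five along its length; cap tops 66 above the bench, 8 below the tops of the rim lugs. Origin as for the lower crate (mm).
- rack_a_mid (a point): Bystander: tube rack 80 x 180 x 45, its middle (mm).
- rack_b_mid (a point): Bystander: tube rack 80 x 160 x 45, its middle (mm).
- cartridge_mid (a point): Bystander: flat metal chip cartridge 110 (x) x 50 (y) x 6, lying between the crates, its middle (mm).
- bottle: Bystander: bottle, 60 across, 130 tall, centre of its underside (mm).
- tray: Bystander: plain shallow tray 110 x 150 x 30 with no feet or lugs, centre of its underside (mm).
- beaker: Bystander: beaker 70 across, 80 tall, centre of its underside (mm).
- pipette: Bystander: hand pipette, about 250 long (x), lying on the bench, up to 32 high; its origin is on the bench under its middle (mm).

How it is judged:
By the outcome, as a careful person would: the job done as asked, in the order asked, and still so for the second after the job is handed in, with the robot touching nothing.
It also fails if it takes over 51 s, if anything falls off the work surface, if the arm or the gripper's body presses on something with over 40 N, if the wrist force passes 120 N, or if a joint passes its speed limit or range.

ROBOT

A 6-joint arm with a two-finger parallel gripper is mounted at the origin on the work surface. World frame = base frame: x ahead of the robot, y to its left, z up, the work surface at z = 0. Lengths are in m, angles in rad, forces in N, time in s.
With the tool pointing down it reaches from about 0.275 to 0.75 m from the base axis. Payload 10.2 kg.
Tool frame: the origin (TCP) lies midway between the tips of the shut fingers; the grasp point (between the pads) lies 19 mm behind it (env.hold_point_z is the distance from the TCP to the grasp point, in m); z points along the fingers, y is the line along which they close (so a half turn about z gives the same grasp; the last joint's range is limited). The gripper opens to 85 mm and grips with 20 to 120 N. Pads are 22 mm wide; open, the fingers measure 114 mm over their backs; the gripper's body (76 mm by 85 mm) begins 54 mm behind the grasp point. The pads swing forward as they close: fully open they stand 13 mm farther back than shut.
Start: joints at [1.116, 0.313, 1.498, -0, 1.331, -0.223], TCP at [0.121, 0.511, 0.231] pointing down, gripper open.
Joint ranges: [-2.94, 2.94], [-0.97, 2.17], [0.19, 2.56], [-1.23, 4.37], [0.02, 3.11], [-2.88, 2.88]. Speed limits (rad/s): [2.39, 2.39, 3.01, 3.14, 3.14, 3.14].

INTERFACE

Orientations are given as a unit quaternion [x, y, z, w].
In Python, from bench import env, kinematics, monitor, eyes, job gives the robot as it stands. The module is installed in compiled form; this text tells all that it offers. Calls block until the motion is done:
- env.reach(position, orientation): joint-space move of the TCP to a pose.
- env.movel(position, velocity=0.15, frame=None, guard=None): straight line of the TCP; frame=None keeps the orientation; velocity is the mean speed in m/s. With guard (N) it stops when the force on the tool has changed by that much, and returns True; else False.
- env.set_joints(angles): joint-space move.
- env.release() and env.close_gripper(effort=None): open the fingers fully, or close them until they stop; effort is the grip in N (None keeps the last).
- env.hold(seconds).
- kinematics.ik(position, orientation): joint angles nearest the present ones, or None.
- monitor.sense(): the state.
- eyes.grab_frame(name): name is "scene" or "top" or "wrist"; returns a dict with "frame" (420x560x3 uint8, red, green, blue), "mtx" (3x3 intrinsics, pixels), "view" (4x4, takes a point from world to camera coordinates). Camera axes: x right, y down, z forward; pixel columns grow to the right and rows downward; lengths in m; the calibration is good to about 2 mm. A picture is of the moment at which its call begins. There is no depth.
A pose or a line that the arm cannot do raises env.MotionError and nothing moves.
- job.hand_in(): hands the job in, once; it reports no verdict.
The state is a dict: "clock": time; "joints": joint angles; "qvel": joint speeds; "joint_efforts": joint torques, N m; "position": TCP position; "ee_rot": TCP orientation; "contact_force": force on the tool from outside, world axes, zero at the start; "ft_torque": the same for the moment, N m; "finger_gap": opening from 0.0 (shut) to 1.0 (fully open).
Only numpy, scipy, OpenCV 4.12 (cv2) and the standard library are available. Lean on these libraries where they do the work, as an engineer would, in place of code of your own. Each camera call takes 0.05 s, during which the arm holds its last target. There are 200 camera calls.

## Working session

There is one attempt and no reset: what is moved stays moved. The work goes in short steps, each a Python script; the robot and the scene stay as the last script left them, time stands still between calls to the robot, and variables do not carry over. Pictures are saved under pics/ and viewed, on a budget of 10 in all, crops included, one or two more only if the job needs it, and the job is handed in when it is done.

```bash
mkdir -p pics; python3 - <<'E'
from bench import env,monitor,eyes
import cv2,numpy as np,pickle
d={}
for n in ("top","scene"):
    f=eyes.grab_frame(n); d[n]=f
    cv2.imwrite(f"pics/{n}0.png",cv2.resize(f["frame"][:,:,::-1],(800,600),interpolation=cv2.INTER_CUBIC))
    print(n,f["mtx"].round(1).tolist(),f["view"].round(3).tolist())
pickle.dump(d,open("f0.pkl","wb"))
s=monitor.sense();print(s["clock"],s["ee_rot"],env.hold_point_z)
E
```

```text
top [[428.8, 0.0, 283.1], [0.0, 428.8, 210.9], [0.0, 0.0, 1.0]] [[-0.018, -1.0, 0.016, 0.009], [-0.995, 0.016, -0.098, 0.612], [0.098, -0.017, -0.995, 1.406], [0.0, 0.0, 0.0, 1.0]]
scene [[528.4, 0.0, 279.9], [0.0, 528.4, 208.0], [0.0, 0.0, 1.0]] [[-0.207, 0.978, -0.008, 0.127], [0.56, 0.112, -0.821, -0.256], [-0.802, -0.174, -0.571, 2.061], [0.0, 0.0, 0.0, 1.0]]
0.1 [ 1.15616528e-01  9.93293760e-01 -5.40707986e-04 -1.78811720e-04] 0.0187
```

View pics/top0.png

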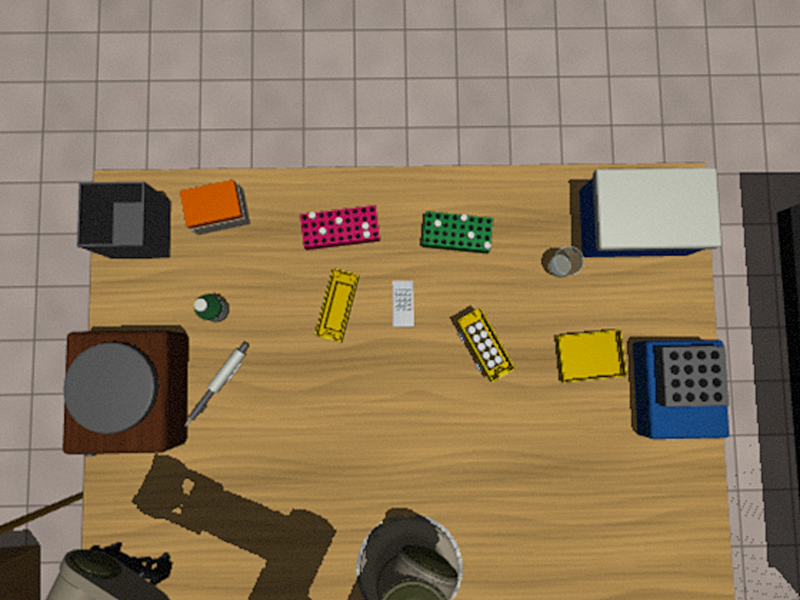

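View pics/scene0.png

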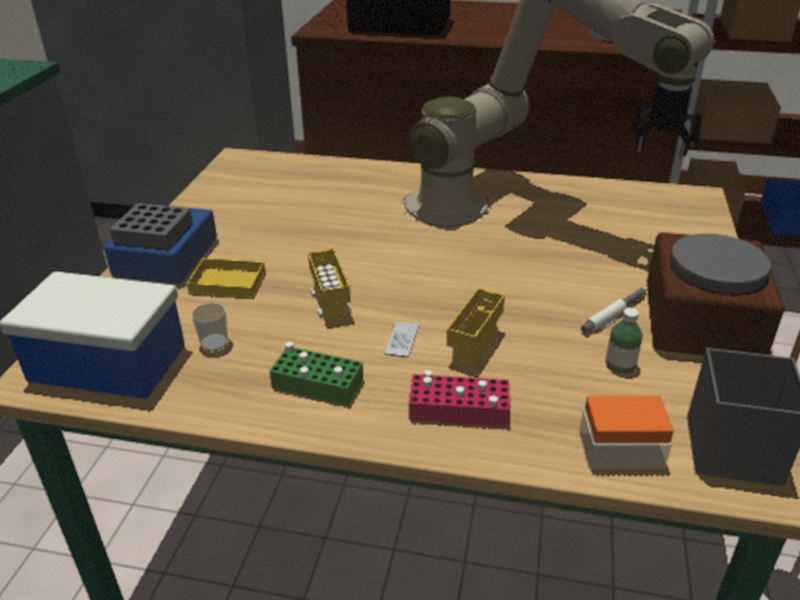

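The top view shows the loose crate at about (338,305) and the lower crate with tubes at (482,344), with the cartridge at (403,303) between them. I'll enlarge that region.

```bash
cat > h.py <<'E'
import numpy as np,cv2
def back(f,uv,z):
    "pixel (original 560x420) -> world point on plane z"
    K,V=f["mtx"],f["view"]; R,t=V[:3,:3],V[:3,3]
    c=-R.T@t; d=R.T@np.linalg.solve(K,[uv[0],uv[1],1.]); return c+d*(z-c[2])/d[2]
def proj(f,P):
    p=f["view"][:3,:3]@np.asarray(P)+f["view"][:3,3]; q=f["mtx"]@p; return q[:2]/q[2]
E
python3 - <<'E'
import pickle,cv2,numpy as np
from h import *
d=pickle.load(open("f0.pkl","rb"));f=d["top"]
im=f["frame"][180:275,215:375,::-1]
cv2.imwrite("pics/topcrop.png",cv2.resize(im,(800,475),interpolation=cv2.INTER_CUBIC))
for c in ([(332,268),(358,272),(343,341),(317,335)],[(451,316),(474,307),(513,373),(491,381)]):
    P=np.array([back(f,np.array(p)*.7,.09)[:2] for p in c]); print(P.round(3).tolist(),P.mean(0).round(3), np.linalg.norm(np.diff(P,axis=0),axis=1).round(3))
E
```

```text
[[0.684, 0.162], [0.674, 0.104], [0.519, 0.139], [0.534, 0.196]] [0.603 0.15 ] [0.059 0.159 0.059]
[[0.571, -0.104], [0.591, -0.156], [0.442, -0.239], [0.425, -0.189]] [ 0.507 -0.172] [0.056 0.17  0.052]
```

View pics/topcrop.png

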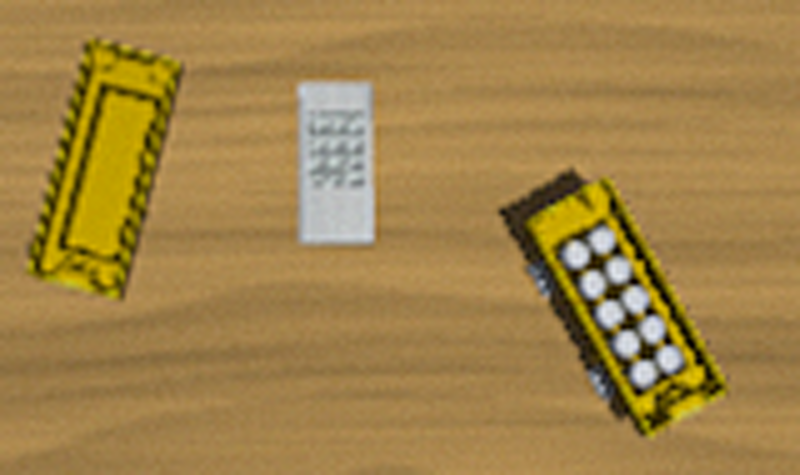

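```bash
cat >> h.py <<'E'
from scipy.spatial.transform import Rotation as Ro
def tool(a,pitch=0):
    "tool down, tool x at heading a (deg); pitch>0 dips the end at heading a"
    return (Ro.from_euler('z',a,degrees=True)*Ro.from_euler('y',pitch,degrees=True)*Ro.from_euler('x',180,degrees=True)).as_quat()
E
python3 - <<'E'
from bench import env,monitor,eyes,kinematics
from h import *; import pickle
for n,p,az in (("loose",(.603,.15,.06),-12.6),("low",(.507,-.172,.13),29.7)):
    for k in (0,180):
        for pi in (0,15,-15):
            q=kinematics.ik(np.array(p),tool(az+k,pi)); print(n,az+k,pi,None if q is None else np.round(q,2).tolist())
d={}
try:
    for n,p,az in (("loose",(.603,.15,.33),167.4),("low",(.507,-.172,.33),209.7)):
        env.reach(np.array(p),tool(az)); f=eyes.grab_frame("wrist"); d[n]=f
        V=f["view"]; print(n,(-V[:3,:3].T@V[:3,3]).round(3),V[2,:3].round(2),monitor.sense()["clock"],np.round(monitor.sense()["joints"],2))
except env.MotionError as e: print(e)
pickle.dump(d,open("f1.pkl","wb"))
for n in d: cv2.imwrite(f"pics/w_{n}.png",cv2.resize(d[n]["frame"][:,:,::-1],(800,600),interpolation=cv2.INTER_CUBIC))
E
ls pics
```

```text
loose -12.6 0 [0.06, 0.69, 1.38, -0.0, 1.07, 1.85]
loose -12.6 15 [0.03, 0.82, 1.16, 0.06, 1.42, 1.8]
loose -12.6 -15 [0.09, 0.6, 1.58, -0.12, 0.72, 1.96]
loose 167.4 0 [0.06, 0.69, 1.38, 0.0, 1.07, -1.3]
loose 167.4 15 [0.09, 0.6, 1.58, -0.12, 0.72, -1.18]
loose 167.4 -15 [0.03, 0.82, 1.16, 0.06, 1.42, -1.34]
low 29.7 0 [-0.55, 0.44, 1.6, -0.0, 1.1, 0.51]
low 29.7 15 [-0.44, 0.54, 1.46, -0.22, 1.3, 0.69]
low 29.7 -15 [-0.66, 0.37, 1.74, 0.3, 0.96, 0.23]
low 209.7 0 [-0.55, 0.44, 1.6, 0.0, 1.1, -2.64]
low 209.7 15 None
low 209.7 -15 [-0.44, 0.54, 1.46, -0.22, 1.3, -2.46]
loose [0.528 0.168 0.473] [ 0.29 -0.06 -0.95] 2.3333 [ 0.06  0.5   0.97  0.    1.67 -1.3 ]
low [ 0.441 -0.209  0.473] [ 0.26  0.15 -0.95] 3.65 [-0.54  0.29  1.28  0.    1.58 -2.63]
scene0.png
top0.png
topcrop.png
w_loose.png
w_low.png
```

View pics/w_loose.png

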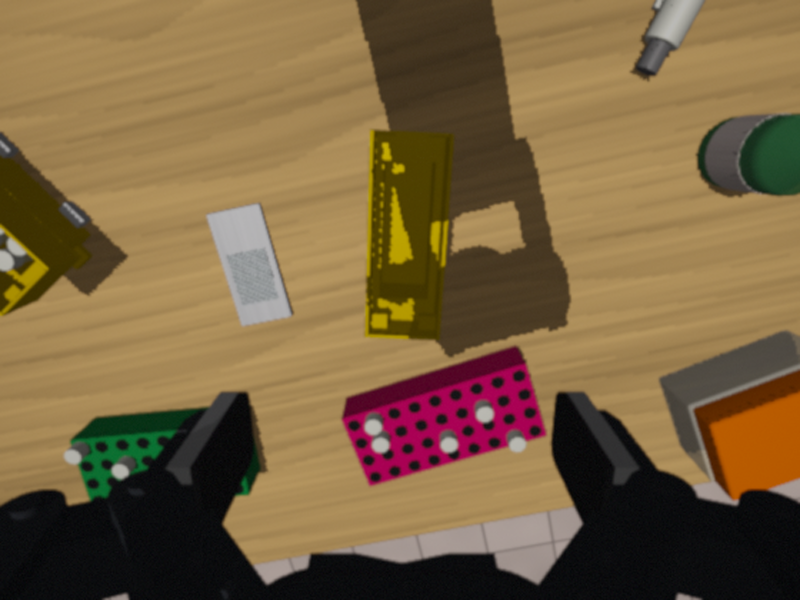

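View pics/w_low.png

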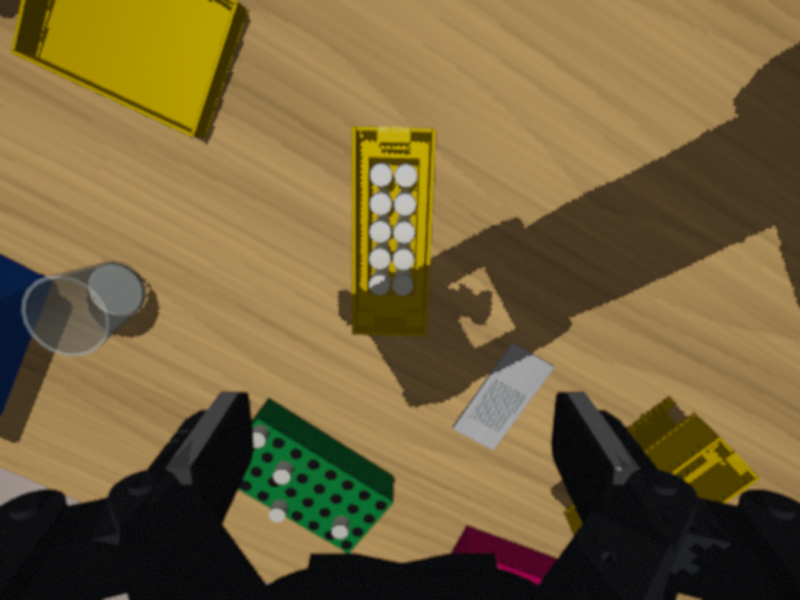

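The lower crate's rim spans (352,127)–(436,127) down to (353,334)–(428,334). A tab at (394,137) on the robot-side end looks like the lip. The loose crate is in shadow, so I'll brighten an enlarged montage.

```bash
python3 - <<'E'
import pickle,cv2,numpy as np
d=pickle.load(open("f1.pkl","rb"))
L=[]
for n,(x,y) in (("loose",(246,83)),("low",(236,81))):
    im=d[n]["frame"][y:y+160,x:x+80,::-1]
    if n=="loose": im=(255*(im/255.)**.6).astype('uint8')
    L.append(cv2.resize(im,None,fx=3.75,fy=3.75,interpolation=cv2.INTER_CUBIC))
t=pickle.load(open("f0.pkl","rb"))["top"]["frame"][185:243,218:255,::-1]
L.append(cv2.resize(t,(200,600),interpolation=cv2.INTER_CUBIC))
cv2.imwrite("pics/m1.png",np.hstack(L))
E
```

```text
(no output)
```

View pics/m1.png

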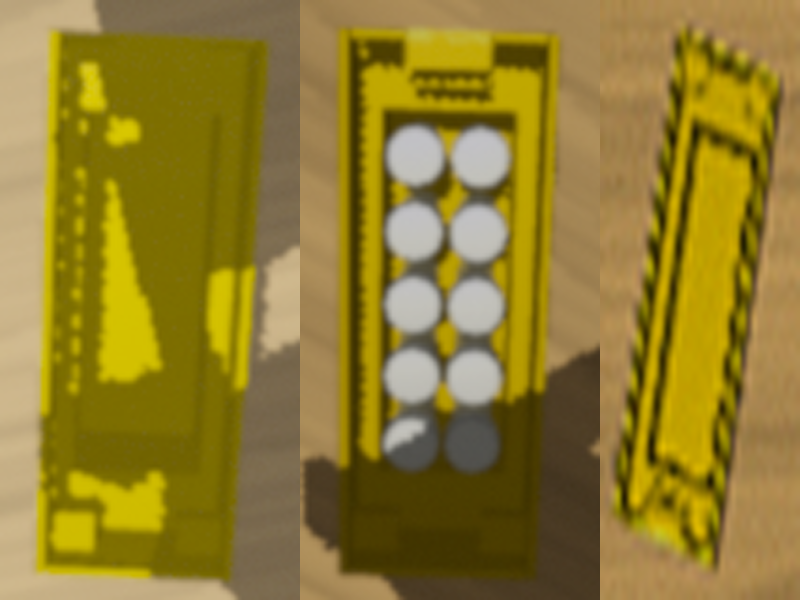

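Right panel and left panel: the loose crate's corner lugs (75,530),(195,535) are at the far end, so its nose points away from the robot. The lower crate's lip (450,50) is at the near end and its corner lugs are at the far end. Next I fit both poses.

```bash
python3 - <<'E'
import pickle
from h import *
from scipy.optimize import least_squares
d=pickle.load(open("f1.pkl","rb")); t=pickle.load(open("f0.pkl","rb"))["top"]
C={"loose":((246,83),[(52,32),(267,42),(230,578),(40,572)],[(92,38),(183,63),(123,298),(28,272)]),
   "low":((236,81),[(40,30),(258,36),(235,575),(42,575)],[(530,215),(606,180),(725,393),(648,437)])}
for n,(o,c,tc) in C.items():
    uv=np.array(c)/3.75+o; tuv=np.array(tc)/5.+[215,180]
    P=np.array([back(d[n],p,.09)[:2] for p in uv]); Q=np.array([back(t,p,.09)[:2] for p in tuv])
    # wrist order: near-left,near-right,far-right,far-left as seen (image up=near)
    for k,X in (("wrist",P),("top",Q)):
        m=X.mean(0); 
        near=X[:2].mean(0)if k=="wrist" else X[2:].mean(0); far=X[2:].mean(0) if k=="wrist" else X[:2].mean(0)
        v=near-far; print(n,k,m.round(4),"heading of near end",np.degrees(np.arctan2(v[1],v[0])).round(2),"sides",np.linalg.norm(X-np.roll(X,-1,0),axis=1).round(4))
E
```

```text
loose wrist [0.6025 0.1556] heading of near end 165.09 sides [0.0579 0.1553 0.0577 0.1559]
loose top [0.6005 0.1501] heading of near end 164.84 sides [0.0608 0.1555 0.0628 0.1556]
low wrist [ 0.5079 -0.1793] heading of near end -151.7 sides [0.0585 0.1553 0.0585 0.1568]
low top [ 0.5062 -0.181 ] heading of near end -152.89 sides [0.054  0.1549 0.0568 0.1593]
```

```bash
python3 - <<'E'
from bench import env,monitor,eyes
from h import *; import pickle
q=tool(165.1)
env.release()
env.reach(np.array([.6025,.1556,.18]),q)
print(env.movel(np.array([.6025,.1556,.0515]),.1,guard=8))
s=monitor.sense();print(s["clock"],s["position"],s["contact_force"].round(2) if hasattr(s["contact_force"],'round') else s["contact_force"])
env.close_gripper(50)
s=monitor.sense();print(s["finger_gap"],np.round(s["contact_force"],2),np.round(s["ft_torque"],2))
env.movel(np.array([.6025,.1556,.25]),.12)
env.hold(.3)
s=monitor.sense();print(s["clock"],s["finger_gap"],np.round(s["contact_force"],2),np.round(s["ft_torque"],2))
f=eyes.grab_frame("wrist");pickle.dump(f,open("f2.pkl","wb"))
cv2.imwrite("pics/held.png",cv2.resize(f["frame"][:,:,::-1],(800,600),interpolation=cv2.INTER_CUBIC))
E
```

```text
False
6.6917 [0.60284899 0.15561857 0.05213566] [-0.97 -0.07  0.28]
0.6952395769973864 [ 0.25 -1.43  3.87] [-0.23  0.11  0.06]
9.1583 0.6897106336163735 [ 0.37  0.21 -1.26] [ 0.02 -0.03 -0.04]
```

View pics/held.png

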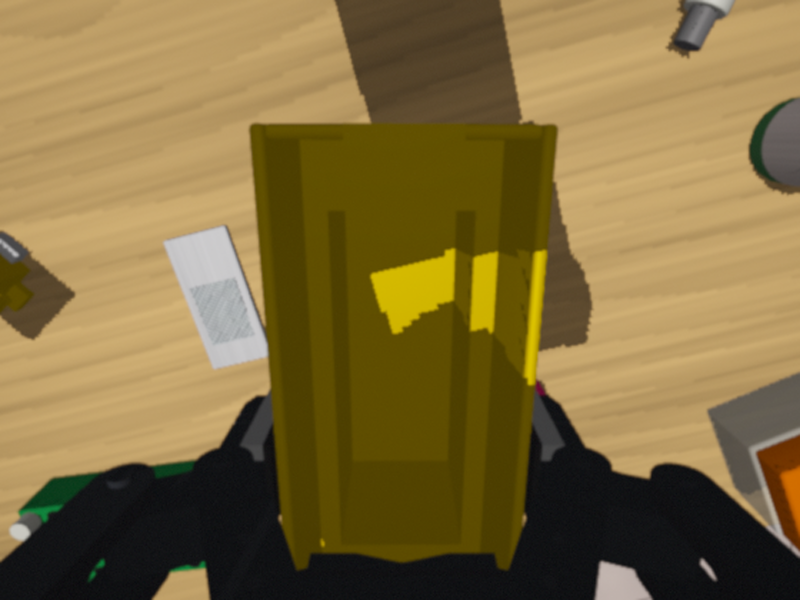

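Crate held level and straight: near rim corners at (251,125) and (556,125). I'll derive its offset in the hand from that.

```bash
python3 - <<'E'
from bench import monitor
from h import *; import pickle
f=pickle.load(open("f2.pkl","rb")); s=monitor.sense(); p=np.array(s["position"]);R=Ro.from_quat(s["ee_rot"])
print(p,Ro.from_quat(tool(165.1)).inv().__mul__(R).as_rotvec(degrees=True).round(2))
X=[back(f,np.array(c)*.7,p[2]+.0379) for c in ((251,125),(556,125))]
for x in X: print((R.inv().apply(x-p)*1000).round(1))
print(np.linalg.norm(X[0]-X[1]))
E
```

```text
[0.60249235 0.15558761 0.24989622] [0.   0.01 0.  ]
[ 78.9 -28.8 -37.9]
[ 78.9  30.  -37.9]
0.058743724517860085
```

```bash
python3 - <<'E'
from h import *; import pickle
from scipy.optimize import least_squares
f=pickle.load(open("f1.pkl","rb"))["low"]
o=np.array((236,81))
caps=np.array([(415,155),(414,231),(413,305),(412,376),(411,445),(481,157),(479,232),(476,306),(474,377),(471,445)])-[300,0]
P=np.array([back(f,c/3.75+o,.066)[:2] for c in caps]); m=P.mean(0)
v=(P[0]-P[4])+(P[5]-P[9]); print("caps",m.round(4),np.degrees(np.arctan2(v[1],v[0])).round(2),np.linalg.norm(np.diff(P[:5],axis=0),axis=1).round(4))
cor=np.array([(40,30),(258,36),(235,575),(42,575)])/3.75+o
def res(q):
    c,s=np.cos(q[2]),np.sin(q[2]); r=[]
    # near-left in image etc: +x end
    for (x,y),u in zip(((79,-30),(79,30),(-79,30),(-79,-30)),cor):
        x/=1e3;y/=1e3
        r+=list(proj(f,[q[0]+c*x-s*y,q[1]+s*x+c*y,.09])-u)
    return r
for sgn in (1,):
    q=least_squares(res,[.508,-.179,np.radians(-151.7)]); print(q.x[:2].round(4),np.degrees(q.x[2]).round(2),np.round(q.fun,2))
lip=np.array([(404,70),(492,72)])-[300,0]
L=np.array([back(f,c/3.75+o,.0925)[:2] for c in lip]); print("lip inner",L.mean(0).round(4),np.linalg.norm(L[0]-L[1]),"from caps mid",np.linalg.norm(L.mean(0)-m))
E
```

```text
caps [ 0.5079 -0.1794] -151.97 [0.0221 0.0222 0.022  0.0221]
[ 0.5092 -0.1784] -151.68 [ 58.88   2.27 -58.82  -0.88 -52.04   1.52  52.12   2.72]
lip inner [ 0.4477 -0.2117] 0.02365734434130092 from caps mid 0.06824247762644318
```

```bash
cat >> h.py <<'E'
O=np.array([.508,-.1793,0]); H=28.1   # lower crate; its +x is heading H+180
def place(xn,zn,th,y=0.):
    "TCP pose with nose bottom edge at (xn,zn) mm in the lower crate's frame, nose dipped th deg"
    B=Ro.from_euler('z',H+180,degrees=True); N=O+B.apply([xn/1e3,y/1e3,zn/1e3])
    Rc=Ro.from_euler('z',H,degrees=True)*Ro.from_euler('y',-th,degrees=True)
    return N+Rc.apply([.074,0,.0521]),tool(H,-th)
def nose(s):
    "nose bottom edge in the lower frame (mm) from a state"
    Rc=Ro.from_quat(s["ee_rot"])*Ro.from_euler('x',180,degrees=True)
    N=np.array(s["position"])-Rc.apply([.074,0,.0521])
    return (Ro.from_euler('z',-H-180,degrees=True).apply(N-O)*1e3).round(2)
E
python3 - <<'E'
from bench import env,monitor,eyes
from h import *; import pickle
def rep(t):
    s=monitor.sense();print(t,round(s["clock"],2),nose(s),np.round(s["contact_force"],2),round(s["finger_gap"],3))
p,q=place(63.5,150,12); env.reach(p,q); env.hold(.3); rep("hover")
p,q=place(63.5,100,12); env.movel(p,.1); rep("100")
p,q=place(63.5,76,12); print(env.movel(p,.03,guard=5)); env.hold(.2); rep("down")
p,q=place(78,76,12); print(env.movel(p,.02,guard=4)); rep("in")
fs={n:eyes.grab_frame(n) for n in ("scene","wrist")}; rep("pic")
pickle.dump(fs,open("f3.pkl","wb"))
c=np.array(proj(fs["scene"],O+[0,0,.1])).astype(int)
im=fs["scene"]["frame"][c[1]-50:c[1]+50,c[0]-50:c[0]+50,::-1]
w=cv2.resize(fs["wrist"]["frame"][:,:,::-1],(400,300))
cv2.imwrite("pics/in.png",np.hstack([cv2.resize(im,(400,400),interpolation=cv2.INTER_CUBIC),cv2.copyMakeBorder(w,0,100,0,0,0)]))
E
```

```text
hover 10.93 [ 63.18  -0.15 149.97] [-0.03  0.33 -1.15] 0.692
100 11.58 [ 63.3    0.36 100.51] [-0.3   0.17 -2.64] 0.697
False
down 12.73 [6.347e+01 5.000e-02 7.612e+01] [-0.48  0.96 -1.67] 0.698
True
in 13.34 [ 7.549e+01 -6.000e-02  7.588e+01] [4.51 0.66 0.29] 0.693
pic 13.44 [75.52 -0.25 75.6 ] [4.37 0.76 1.54] 0.691
```

View pics/in.png

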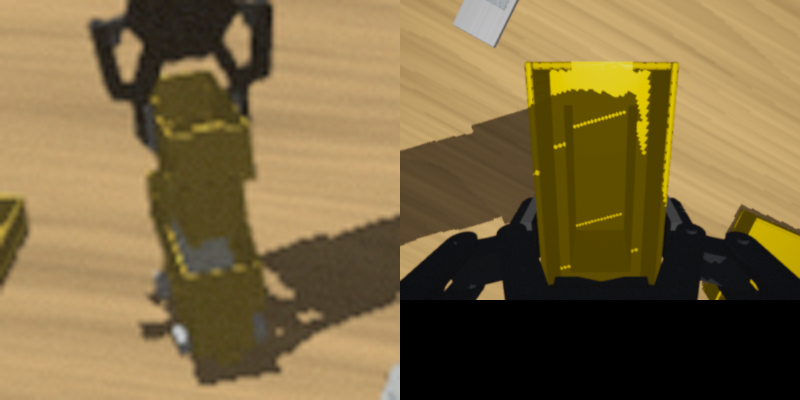

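Contact came at 75.5 mm against the 74.3 mm expected, so the nose is under the lip and against the end wall, with about 1 mm of error. The pictures show the crate tilted and the fork end raised above the far wall. Next I back off slightly and lower the fork end about the nose.

```bash
python3 - <<'E'
from bench import env,monitor,eyes
from h import *; import pickle
def rep(t):
    s=monitor.sense();print(t,round(s["clock"],2),nose(s),np.round(s["contact_force"],2),np.round(s["ft_torque"],2),round(s["finger_gap"],3))
ok=True
for th in (12,10,8,6,4,2,0.):
    p,q=place(75.,76,th); g=env.movel(p,.02,frame=q,guard=6 if th<12 else None); rep(th)
    if g: print("stopped"); ok=False; break
if ok:
    env.hold(.2); rep("level")
    p,q=place(75.,72,0); print(env.movel(p,.01,guard=3)); rep("down")
fs={n:eyes.grab_frame(n) for n in ("scene","top")}
pickle.dump(fs,open("f4.pkl","wb"))
E
```

```text
12 13.69 [75.23 -0.25 75.75] [ 1.19  0.13 -2.13] [-0.02 -0.05 -0.  ] 0.696
10 14.0 [75.02 -0.27 75.7 ] [ 0.35 -0.03 -1.73] [-0.03  0.1  -0.  ] 0.697
8 14.31 [74.97 -0.12 75.86] [-0.38 -0.03 -1.23] [-0.1  0.1  0. ] 0.691
6 14.62 [ 7.49e+01 -7.00e-02  7.59e+01] [ 0.39 -0.29 -1.59] [-0.08  0.07  0.07] 0.694
4 14.93 [ 7.487e+01 -5.000e-02  7.590e+01] [ 0.04  0.22 -2.65] [-0.05  0.02  0.01] 0.696
2 15.23 [ 7.485e+01 -7.000e-02  7.588e+01] [-0.63  0.07 -1.5 ] [-0.    0.02  0.  ] 0.699
0.0 15.54 [74.85 -0.08 75.88] [ 0.09 -0.07 -2.34] [ 0.04 -0.02  0.01] 0.694
level 15.74 [7.510e+01 4.000e-02 7.604e+01] [-0.57 -0.16 -1.64] [-0.   -0.01  0.06] 0.69
True
down 16.07 [75.    0.11 73.79] [-1.44  0.52  5.8 ] [ 0.01  0.07 -0.02] 0.696
```

```bash
python3 - <<'E'
from bench import env,monitor,eyes
from h import *; import pickle
env.release(); env.hold(.3)
s=monitor.sense(); print(s["clock"],np.round(s["contact_force"],2),s["finger_gap"]); p=np.array(s["position"])
env.movel(p+[0,0,.15],.12); 
fw=eyes.grab_frame("wrist")
env.reach(np.array([.3,.25,.32]),tool(28.1)); env.hold(.3)
fs=eyes.grab_frame("scene"); ft=eyes.grab_frame("top")
pickle.dump((fw,fs,ft),open("f5.pkl","wb")); print(monitor.sense()["clock"])
c=np.array(proj(fs,O+[0,0,.1])).astype(int)
a=cv2.resize(fs["frame"][c[1]-40:c[1]+40,c[0]-40:c[0]+40,::-1],(400,400),interpolation=cv2.INTER_CUBIC)
w=cv2.resize(fw["frame"][:,:,::-1],(400,300)); c=np.array(proj(ft,O+[0,0,.12])).astype(int)
t=cv2.resize(ft["frame"][c[1]-37:c[1]+38,c[0]-50:c[0]+50,::-1],(400,300),interpolation=cv2.INTER_CUBIC)
cv2.imwrite("pics/end.png",np.hstack([cv2.copyMakeBorder(a,0,200,0,0,0),np.vstack([w,t])]))
E
```

```text
16.85 [ 0.68  0.02 -0.42] 1.0012606409313989
20.45
```

View pics/end.png

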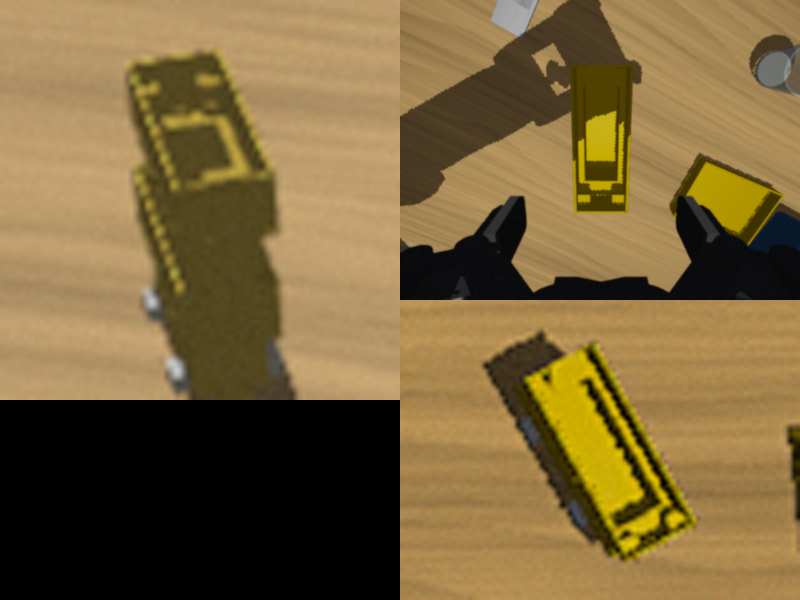

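```bash
python3 - <<'E'
from h import *; import pickle
fw,fs,ft=pickle.load(open("f5.pkl","rb"))
X=np.array([back(fw,np.array(c)*1.4,.164) for c in ((171,65),(233,65),(228,212),(176,212))])
print(X.mean(0),np.linalg.norm(X-np.roll(X,-1,0),axis=1))
from bench import job; job.hand_in()
E
```

```text
[ 0.50816105 -0.17927619  0.164     ] [0.05780602 0.15568734 0.05794119 0.15578135]
the job is handed in; nothing more can be done
```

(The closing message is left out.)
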